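Lay the leather-covered case down on the gluing board

TASK

Make the black leather case ready for gluing its base: slide it, upright, up to the green gluing board until its foot sits square against the board's open edge (the one away from the fence), then push high on its face away from the board so that it tips over that edge and lies on its side on the board, top towards the fence. Then push on its bare base to slide it along the board until its top is home, square against the bar of the fence (its soft rubber strip squeezed flush; the bar's setting changes, so feel for it), keep it pressed there with roughly 10 to 18 N of push for two seconds, and leave it lying there. Never press the thin-walled case with more than 25 N, and leave the other things on the table alone.

Things in the scene. Friction and masses are not known exactly. Their poses are not given: they have to be found in the camera images.
- board: the gluing board: flat, wooden board with a smooth green mat on top, fixed to the table, 220 mm (its x) by 230 mm (its y) by 12 mm thick. Origin: centre of its underside, on the table. Its +y axis points from its free long-side edge (the stop, at y = -115 mm) to the fence; z up.
- stop_edge (a point): middle of the board's upper edge on the side away from the fence: the 12 mm high step (a plain upright face) that the foot of the case must meet. Axes as the board's.
- fence: adjustable fence: two small rails fixed on the board and, clamped across them, a rigid dark wooden bar 200 mm long, 30 mm high. Origin: 85 mm along +y from the board's centre, on its face (12 mm above the table). The bar's face stands 0 to 40 mm in front of it (towards -y): not reported, feel for it. A rubber strip 3 mm proud of the face gives under 1 N, then the bar meets the case.
- case_center (a point): centre of the black leather-covered case (two brown straps, brass band and top corners): a closed rigid box 110 mm (its x) by 90 mm (its y) by 120 mm tall (its z, base to top), too wide to grasp, 0.65 to 1 kg, evenly spread. It starts upright on the table, 20 to 80 mm short of the stop edge, its +y face turned to the board within 15 degrees.
- case_base (a point): middle of the underside (bare grey-brown board) of the case, 60 mm from its centre; z axis from base to top. The case is smooth: friction 0.22 to 0.34 with table and board, so on the open table it slides (under 1.5 to 3.5 N) rather than tips, and tips only once its foot meets the board.
- case_top (a point): middle of the top of the case, 60 mm from its centre; z axis from base to top. The walls are thin: never press the case with more than 25 N.
- glue_tin: round glue tin with a green label, 74 mm across, 100 mm tall; origin near its underside; a bystander on the table, to be left where it is
- hammer: hammer with a wooden handle, lying; a bystander on the table, to be left where it is
- thread_spool: red thread spool, 44 mm across, 50 mm tall; origin near its underside; a bystander on the table, to be left where it is
- dye_jar: small amber dye jar, 54 mm across, 75 mm tall; origin near its underside; a bystander on the table, to be left where it is
- brush: brush, lying; origin near its underside; a bystander on the table, to be left where it is
- tin_lid: round brass lid of the glue tin, lying flat, 72 mm across, 8 mm high; origin near its underside; a bystander on the table, to be left where it is

How it is judged:
On the way, in this order (a step that is already met when the one before it is completed fails the run):
1. the case stands upright with its foot square against the board's edge (within 2.5 mm and 3.5 degrees) (y of case_base in the frame of board above -0.1625 m and angle between case_center's own z axis and vertical below 0.08 rad and angle between the x axis of case_center and the x axis of board, either way round below 0.06 rad and height (world z) of case_base below 0.012 m and x of case_center in the frame of board between -0.045 and 0.045 m), for 0.2 s.
2. the case lies at rest on its side on the board, top towards the fence (angle between case_center's own z axis and vertical between 1.5 and 1.64 rad and z of case_center in the frame of board between 0.052 and 0.062 m and x of case_center in the frame of board between -0.045 and 0.045 m and y of case_top in the frame of board above -0.04 m and y of case_base in the frame of board below -0.04 m and angle between the z axis of case_center and the y axis of board, either way round below 0.25 rad and linear speed of case below 0.02 m/s), for 0.2 s.
3. its top is pressed against the fence bar with more than 5 N for a second (angle between case_center's own z axis and vertical between 1.5 and 1.64 rad and z of case_center in the frame of board between 0.052 and 0.062 m and contact force between case and fence above 5 N and y of case_top in the frame of board above 0.04 m), for 1 s.
At the end, for the whole second after the job is handed in: the case lies flat on its side on the board (tilt 90 degrees within 4), at rest, within 45 mm of the board's middle line, square to the fence within about 3 degrees, its top still squeezing the fence's rubber strip (more than 0.25 N, so within about 2 mm of the bar), let go (angle between case_center's own z axis and vertical between 1.5 and 1.64 rad and z of case_center in the frame of board between 0.052 and 0.062 m and x of case_center in the frame of board between -0.045 and 0.045 m and angle between the z axis of case_center and the y axis of board, either way round below 0.05 rad and linear speed of case below 0.01 m/s and y of case_top in the frame of board above 0.04 m and contact force between case and fence above 0.25 N); the robot touches nothing.
It fails at once if the case is pressed with more than 25 N by the fingers or arm, or against the fence (contact force between any of the fingers, the arm and case above 25 N or contact force between case and fence above 25 N).
It fails at once if a bystander is moved more than 30 mm (distance of any of glue_tin, hammer, thread_spool, dye_jar, brush, tin_lid from where it was at the start of the episode above 0.03 m).
It also fails if it takes over 72 s, if anything falls off the work surface, if the arm or the gripper's body presses on something with over 40 N, if the wrist force passes 120 N, or if a joint passes its speed limit or range.

ROBOT

A 7-joint arm with a two-finger parallel gripper is mounted at the origin on the work surface. World frame = base frame: x ahead of the robot, y to its left, z up, the work surface at z = 0. Lengths are in m, angles in rad, forces in N, time in s.
With the tool pointing down it reaches from about 0.4 to 0.85 m from the base axis. Payload 10.4 kg.
Tool frame: the origin (TCP) lies on the centre line of the jaws, within the pads' length; the fingertips stand 14 mm ahead of it and the grasp point (between the pads) lies 5 mm behind it (manip.tip_reach is the distance from the TCP to the fingertips, in m); z points along the fingers, y is the line along which they close (so a half turn about z gives the same grasp; the last joint's range is limited). The gripper opens to 85 mm and grips with 20 to 120 N. Pads are 22 mm wide; open, the fingers measure 114 mm over their backs; the gripper's body (76 mm by 85 mm) begins 54 mm behind the grasp point. The pads swing forward as they close: fully open they stand 13 mm farther back than shut.
Start: joints at [-1.215, 0.332, -0.065, 1.46, 0.022, 1.35, -0.088], TCP at [0.231, 0.581, 0.245] pointing down, gripper open.
Joint ranges: [-2.6, 2.6], [-0.5, 2.12], [-1.47, 1.34], [0.16, 2.42], [-1.27, 4.41], [0.06, 2.06], [-2.6, 2.6]. Speed limits (rad/s): [2.22, 2.22, 2.79, 2.79, 3.14, 3.14, 3.14].

INTERFACE

Orientations are given as a unit quaternion [x, y, z, w].
In Python, from workcell import manip gives the robot as it stands.
- The arm moves only by the shell command python3 -m pendant 'ROWS' [FORCE]. ROWS is JSON, a list of rows, each a list of 7 numbers: the shift along the tool's x, y, z in units of 50 mm (1.0 is 50 mm), then the turn, a rotation vector about the tool's x, y, z in units of 8 degrees (1.0 is 8 degrees), then the opening, from -1 (shut) to 1 (fully open), so that 0 is half open. In form: [[dx, dy, dz, ax, ay, az, jaw], ...]. A call has exactly 10 rows; each row is the pose to reach, as a shift and turn from the pose commanded when the call began, along the tool's axes at that moment; what a row does not reach only later rows make up. A row lasts 1/8 s, in which the tool goes at most 62.5 mm and 10.7 degrees, less where a joint would pass 70% of its speed; a pose out of reach is approached as far as the arm can. A call with a gripper value outside its range is refused whole. The fingers move at their own pace and stop on an object; FORCE is the grip in N (left out, the last holds). Time passes only in rows, so rows that repeat a pose let the fingers close, or fill a call up. It gives the time, the measured TCP pose, the force, the opening and the grip force at its end, in the units of the state.
- manip.get_obs(): the state, without advancing time (a new reading comes with each control period).
- manip.camera(name): name is "scene" or "side" or "wrist"; returns (picture, depth): 420x560x3 uint8, red, green, blue; 420x560 float32, m along the optical axis (not along the pixel's ray), 0 where there is no reading.
- manip.get_calibration(name): a dict with "fx", "fy", "cx", "cy" (pixels), "xyz" and "orientation" of the camera in the world. Camera axes: x right, y up, looking along -z (the intrinsics and any distortion apply to the point x, -y, -z); pixel columns grow to the right and rows downward; lengths in m; the calibration is good to about 2 mm. The wrist camera is an equidistant fisheye: a pixel r from the principal point sees the ray r / f radians off the axis. A picture is of the moment at which its call begins: read the wrist's pose just before it. get_calibration takes no time and is no camera call; for the wrist camera it gives the pose at the moment of the call.
- manip.hand_in(): hands the job in; it is judged then, once.
Trained networks look in the newest picture that a camera, given by its name, has taken for a name from the list of things; names that differ only in an ending like _2 or _b are one class to them, and where a whole thing is asked for, a point or a joint stands for the part that bears it (a point fixed in the world has none). Each returns a list of dicts, best first, with "p" (0 to 1); they miss things now and then, are a little off and sometimes report something else, mostly with a low value. They report only what shows in the picture. A call takes as long as a camera call.
- manip.find_in(thing, camera): "box" ([left, top, right, bottom] in pixels, round what is visible of it).
- manip.trace(thing, camera): "pixels" (420x560 bool, what is visible of it) and "box" ([left, top, right, bottom] in pixels, round what is visible of it).
- manip.tip_of(thing, camera): "pixel" ([column, row] in pixels: a listed point, or the origin of a listed thing).
The state is a dict: "clock": time; "joint_pos": joint angles; "joint_velocities": joint speeds; "tau": joint torques, N m; "position": TCP position; "ee_rot": TCP orientation; "ft_force": force on the tool from outside, world axes, zero at the start; "torque": the same for the moment, N m; "grip_width": opening from 0.0 (shut) to 1.0 (fully open); "grasp_force": force on a finger pad.
Only numpy, scipy, OpenCV 4.12 (cv2) and the standard library are available. Lean on these libraries where they do the work, as an engineer would, in place of code of your own. Each camera call takes 0.05 s, during which the arm holds its last target. There are 200 camera calls.

## Working session

There is one attempt and no reset: what is moved stays moved. The work goes in short steps, Python scripts to look and compute and a shell command to move; the robot and the scene stay as the last step left them, time stands still between calls to the robot, and variables do not carry over. Pictures are saved under pics/ and viewed, at most 10 in all, crops included, and the job is handed in when it is done.

```bash
mkdir -p pics; ls; python3 - <<'E'
from workcell import manip
import cv2,numpy as np
o=manip.get_obs();print({k:np.round(v,3) for k,v in o.items()})
ims=[]
for c in("scene","side"):
    p,d=manip.camera(c);cv2.imwrite(f"pics/{c}0.png",p[:,:,::-1]);np.savez(f"{c}0.npz",p=p,d=d)
    print(c,manip.get_calibration(c))
    for t in("board","stop_edge","case_center","case_top","fence","glue_tin","hammer","thread_spool","dye_jar","brush","tin_lid"):
        r=manip.tip_of(t,c);print(t,[(np.round(x["pixel"]),round(x["p"],2)) for x in r[:1]])
print(manip.get_obs()["clock"],manip.tip_reach)
E
```

```text
pics
{'clock': np.float64(0.0), 'joint_pos': array([-1.215,  0.333, -0.065,  1.461,  0.022,  1.35 , -0.088]), 'joint_velocities': array([ 0.001, -0.001,  0.001, -0.001,  0.   ,  0.001, -0.001]), 'tau': array([ 1.0000e-03, -6.2546e+01,  5.0000e-02, -3.9161e+01,  1.6000e-02,
        1.0000e-02, -0.0000e+00]), 'position': array([0.231, 0.58 , 0.245]), 'ee_rot': array([ 0.188,  0.982, -0.001, -0.   ]), 'ft_force': array([1.142, 0.84 , 0.391]), 'torque': array([-0.056,  0.006,  0.008]), 'grasp_force': np.float64(0.0), 'grip_width': np.float64(0.994)}
scene {'fx': 413.1280198381366, 'fy': 413.1280198381366, 'cx': 273.61163651876916, 'cy': 209.6412643386513, 'xyz': array([ 0.87047425, -0.30865209,  0.81683004]), 'orientation': array([0.296251  , 0.07844095, 0.24309268, 0.92031968])}
board [(array([220., 263.]), 0.7)]
stop_edge [(array([192., 306.]), 0.95)]
case_center [(array([322., 178.]), 0.45)]
case_top [(array([147., 344.]), 0.96)]
fence [(array([235., 229.]), 0.76)]
glue_tin [(array([331., 271.]), 0.85)]
hammer [(array([292., 139.]), 0.68)]
thread_spool [(array([301., 333.]), 0.64)]
dye_jar [(array([260., 398.]), 0.81)]
brush [(array([323., 178.]), 0.83)]
tin_lid [(array([333., 227.]), 0.76)]
side {'fx': 523.0058227682737, 'fy': 523.0058227682737, 'cx': 278.5330038668957, 'cy': 215.08085715557178, 'xyz': array([ 0.15195878, -0.45362252,  1.02307088]), 'orientation': array([ 0.31491518, -0.11101741, -0.30145447,  0.89310065])}
board [(array([416., 296.]), 0.64)]
stop_edge [(array([325., 324.]), 0.82)]
case_center []
case_top [(array([376., 336.]), 0.85)]
fence [(array([262., 262.]), 0.77)]
glue_tin [(array([378., 333.]), 0.7)]
hammer [(array([174., 188.]), 0.61)]
thread_spool [(array([374., 253.]), 0.63)]
dye_jar [(array([417., 296.]), 0.97)]
brush [(array([239., 184.]), 0.8)]
tin_lid [(array([288., 193.]), 0.68)]
1.2 0.014
```

View pics/scene0.png

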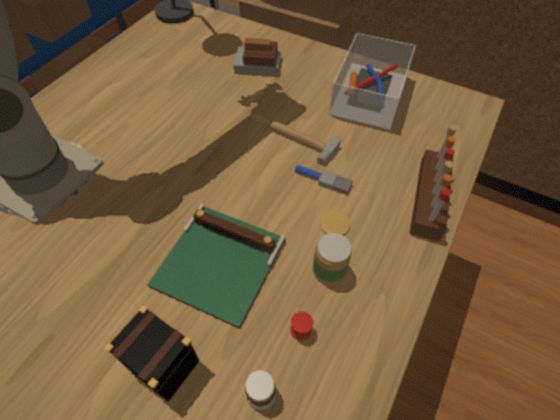

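View pics/side0.png

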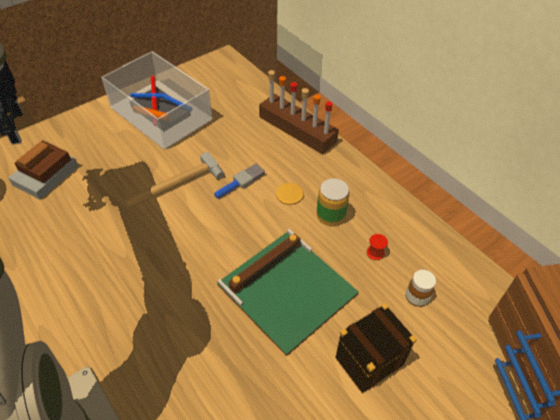

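The scene picture shows the board (green, about 220,263) with the fence bar at its upper edge, and the case at (152,350) off the lower-left edge. Next I'll convert these to metric positions.

```bash
cat > h.py <<'E'
from workcell import manip
import numpy as np, cv2
from scipy.spatial.transform import Rotation as R
def cloud(p,d,c):
    k=manip.get_calibration(c);v,u=np.mgrid[:d.shape[0],:d.shape[1]]
    P=np.stack([(u-k["cx"])/k["fx"]*d,-(v-k["cy"])/k["fy"]*d,-d],-1)
    W=P@R.from_quat(k["orientation"]).as_matrix().T+k["xyz"]
    W[d==0]=np.nan;return W
def rect(m,W):
    q=W[m][:,:2].astype(np.float32);c,s,a=cv2.minAreaRect(q)
    return np.round(c,4),np.round(s,4),round(a,2)
def largest(m):
    n,l,s,_=cv2.connectedComponentsWithStats(m.astype(np.uint8),connectivity=4);return l==1+np.argmax(s[1:,4])
def case_pts(c,p,d,W):
    m=(abs(W[...,2]-.12)<.006)&(np.hypot(*(W[...,:2]-CASE).transpose(2,0,1))<.12)
    return largest(m)
E
python3 - <<'E'
from h import *
for c in("scene","side"):
    z=np.load(c+"0.npz");p,d=z["p"].astype(int),z["d"];W=cloud(p,d,c)
    g=(p[...,1]>p[...,0]*1.3)&(p[...,1]>p[...,2]*1.05)&(abs(W[...,2]-.012)<.008)
    g=largest(g);print(c,"green",rect(g,W),np.nanmedian(W[g][:,2]), cv2.boxPoints(cv2.minAreaRect(W[g][:,:2].astype(np.float32))).round(4).tolist())
    b=(W[...,2]>.006)&(W[...,2]<.018);b=largest(b);print("slab",rect(b,W),cv2.boxPoints(cv2.minAreaRect(W[b][:,:2].astype(np.float32))).round(4).tolist())
    uv=(152,345) if c=="scene" else (372,335)
    w=W[uv[1],uv[0]];print("case px",w)
    m=(abs(W[...,2]-.12)<.007)&(np.hypot(W[...,0]-w[0],W[...,1]-w[1])<.13);m=largest(m)
    print("top",rect(m,W),np.nanmedian(W[m][:,2]),cv2.boxPoints(cv2.minAreaRect(W[m][:,:2].astype(np.float32))).round(4).tolist())
    for n,(x,y) in (dict(tin=(331,250),spool=(301,320),jar=(260,385),lid=(335,222),bar0=(201,216),bar1=(268,242)) if c=="scene" else dict(tin=(333,190),spool=(378,242),jar=(424,280),lid=(288,193),bar0=(238,282),bar1=(292,240))).items(): print(n,W[y,x].round(3))
E
```

```text
scene green (array([ 0.5492, -0.011 ]), array([0.2186, 0.1785]), 4.87) 0.012826451302630215 [[0.4327999949455261, 0.06859999895095825], [0.4478999972343445, -0.10920000076293945], [0.6657000184059143, -0.09070000052452087], [0.650600016117096, 0.08709999918937683]]
slab (array([0.5452, 0.0134]), array([0.2226, 0.2296]), 5.25) [[0.4239000082015991, 0.11749999970197678], [0.4449000060558319, -0.1111999973654747], [0.6665999889373779, -0.09080000221729279], [0.6456000208854675, 0.1378999948501587]]
case px [ 0.58424417 -0.21831117  0.1215382 ]
top (array([ 0.5754, -0.2202]), array([0.0915, 0.1122]), 85.52) 0.1210413753222439 [[0.5159000158309937, -0.2614000141620636], [0.6277999877929688, -0.2702000141143799], [0.6348999738693237, -0.17900000512599945], [0.5230000019073486, -0.17020000517368317]]
tin [0.765 0.109 0.101]
spool [ 0.773 -0.03   0.05 ]
jar [ 0.768 -0.175  0.075]
lid [0.727 0.237 0.007]
bar0 [0.462 0.076 0.045]
bar1 [0.63  0.09  0.048]
side green (array([ 0.5491, -0.0105]), array([0.2204, 0.1789]), 4.91) 0.012233386678392466 [[0.4316999912261963, 0.06920000165700912], [0.44699999690055847, -0.10899999737739563], [0.6664999723434448, -0.09009999781847], [0.651199996471405, 0.08810000121593475]]
slab (array([0.5464, 0.0137]), array([0.2229, 0.2299]), 4.78) [[0.42579999566078186, 0.11900000274181366], [0.4449999928474426, -0.11010000109672546], [0.6671000123023987, -0.09160000085830688], [0.6478999853134155, 0.13760000467300415]]
case px [ 0.56710117 -0.21321153  0.11939552]
top (array([ 0.5751, -0.22  ]), array([0.0926, 0.1127]), 85.37) 0.12030696145459474 [[0.5152000188827515, -0.26159998774528503], [0.6274999976158142, -0.27070000767707825], [0.6349999904632568, -0.17839999496936798], [0.5227000117301941, -0.16930000483989716]]
tin [0.762 0.118 0.1  ]
spool [ 0.771 -0.035  0.051]
jar [ 0.765 -0.176  0.075]
lid [0.725 0.239 0.006]
bar0 [0.454 0.072 0.05 ]
bar1 [0.618 0.089 0.05 ]
```

```bash
cat >> h.py <<'E'
Rb=R.from_euler("z",4.95,degrees=True); B=np.array([.5456,.0136,0])
T0=Rb*R.from_matrix(np.array([[0,1,0],[1,0,0],[0,0,-1]]).T)  # tool x = board y, y = board x, z down
def st(tgt=None,yaw=0,tilt=0):
    o=manip.get_obs();q=R.from_quat(o["ee_rot"]);pb=Rb.inv().apply(o["position"]-B)
    print("t",round(float(o["clock"]),2),"board-pos",pb.round(4),"rot off deg",(T0.inv()*q).as_rotvec(degrees=True).round(2),"F board",Rb.inv().apply(o["ft_force"]).round(2),"w",round(float(o["grip_width"]),2))
    if tgt is not None:
        d=q.inv().apply(Rb.apply(tgt)+B-o["position"])/.05
        print("units",d.round(3),(q.inv()*T0*R.from_euler("y",tilt,degrees=True)).as_rotvec(degrees=True).round(3)/8)
E
python3 -m pendant '[[-0.95,-0.6,0,0,0,0.8,0.2],[-1.9,-1.2,0,0,0,1.6,0.2],[-2.85,-1.8,0,0,0,2.4,0.2],[-3.8,-2.4,0,0,0,3.2,0.2],[-4.75,-3,0,0,0,4,0.2],[-5.7,-3.6,0,0,0,4.8,0.2],[-6.65,-4.2,0,0,0,5.6,0.2],[-7.6,-4.8,0,0,0,6.4,0.2],[-8.55,-5.4,0,0,0,7.2,0.2],[-9.5,-6.1,0,0,0,7.9,0.2]]'
python3 -c "
from h import *
st([.009,-.33,.20])"
```

```text
clock: 2.45
position: [0.5605, 0.1205, 0.2455]
ee_rot: [0.676, 0.737, 0.0, 0.0]
ft_force: [0.3, 1.3, -0.1]
grip_width: 0.601
grasp_force: 0.0
t 2.45 board-pos [0.0241 0.1052 0.2455] rot off deg [-0.04  0.03 -0.  ] F board [ 0.43  1.23 -0.12] w 0.6
units [-8.705 -0.303  0.906] [ 0.00475 -0.00325  0.00025]
```

```bash

python3 -m pendant '[[-1,0,0,0,0,0,0.2],[-2,0,0,0,0,0,0.2],[-3,-0.1,0,0,0,0,0.2],[-4,-0.2,0,0,0,0,0.2],[-5,-0.3,0,0,0,0,0.2],[-6,-0.3,0,0,0,0,0.2],[-7,-0.3,0.2,0,0,0,0.2],[-8,-0.3,0.4,0,0,0,0.2],[-8.7,-0.3,0.7,0,0,0,0.2],[-8.7,-0.3,1.7,0,0,0,0.2]]'
python3 -c "
from h import *
st([.009,-.32,.07])"
```

```text
clock: 3.7
position: [0.5836, -0.3177, 0.1618]
ee_rot: [0.677, 0.736, -0.0, 0.003]
ft_force: [-0.2, 0.7, -0.3]
grip_width: 0.601
grasp_force: 0.0
t 3.7 board-pos [ 0.0092 -0.3334  0.1618] rot off deg [-0.22 -0.24  0.11] F board [-0.12  0.73 -0.25] w 0.6
units [ 0.275 -0.012  1.835] [ 0.026875  0.030625 -0.014375]
```

```bash

python3 -m pendant '[[0,0,0.8,0,0,0,0.2],[0,0,1.6,0,0,0,0.2],[0,0,1.85,0,0,0,0.2],[0.2,0,1.85,0,0,0,0.2],[0.4,0,1.85,0,0,0,0.2],[0.55,0,1.85,0,0,0,0.2],[0.65,0,1.85,0,0,0,0.2],[0.75,0,1.85,0,0,0,0.2],[0.85,0,1.85,0,0,0,0.2],[0.95,0,1.85,0,0,0,0.2]]'
python3 -c "
from h import *
st()"
python3 -m pendant '[[0.1,0,0,0,0,0,0.2],[0.2,0,0,0,0,0,0.2],[0.3,0,0,0,0,0,0.2],[0.4,0,0,0,0,0,0.2],[0.5,0,0,0,0,0,0.2],[0.55,0,0,0,0,0,0.2],[0.6,0,0,0,0,0,0.2],[0.65,0,0,0,0,0,0.2],[0.7,0,0,0,0,0,0.2],[0.75,0,0,0,0,0,0.2]]'
python3 - <<'E'
from h import *
st()
c="scene";p,d=manip.camera(c);W=cloud(p,d,c);cv2.imwrite("pics/s1.png",p[:,:,::-1])
m=largest((abs(W[...,2]-.12)<.006)&(np.hypot(W[...,0]-.57,W[...,1]+.18)<.12))
print(rect(m,W));pb=Rb.inv().apply(np.r_[rect(m,W)[0],0]-B);print(pb)
E
```

```text
clock: 4.95
position: [0.5795, -0.2662, 0.0686]
ee_rot: [0.675, 0.738, 0.0, 0.001]
ft_force: [1.1, -4.4, 5.3]
grip_width: 0.601
grasp_force: 0.0
t 4.95 board-pos [ 0.0096 -0.2817  0.0686] rot off deg [-0.08 -0.06 -0.1 ] F board [ 0.71 -4.47  5.33] w 0.6
clock: 6.2
position: [0.5758, -0.2281, 0.0678]
ee_rot: [0.675, 0.738, 0.0, -0.0]
ft_force: [-0.1, -2.5, -0.6]
grip_width: 0.598
grasp_force: 0.0
t 6.2 board-pos [ 0.0092 -0.2434  0.0678] rot off deg [-0.    0.01 -0.14] F board [-0.31 -2.52 -0.64] w 0.6
(array([ 0.5679, -0.169 ]), array([0.1127, 0.0964]), 5.04)
[ 0.00646094 -0.18384316  0.        ]
```

View pics/s1.png

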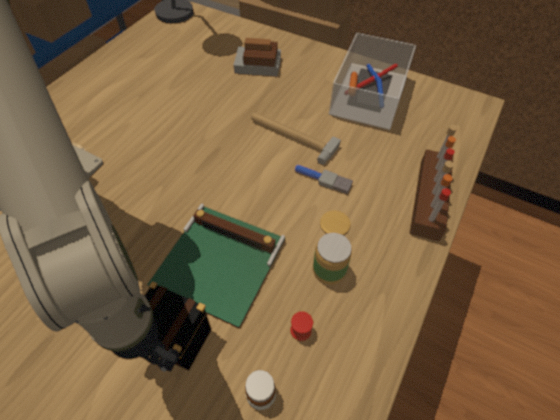

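The picture shows the case at about (178,325), now square to the board (5.04° against the board's 4.95°) with roughly 25 mm to go. I'll continue slowly.

```bash

python3 -m pendant '[[0.06,0,0,0,0,0,0.2],[0.12,0,0,0,0,0,0.2],[0.18,0,0,0,0,0,0.2],[0.24,0,0,0,0,0,0.2],[0.3,0,0,0,0,0,0.2],[0.34,0,0,0,0,0,0.2],[0.38,0,0,0,0,0,0.2],[0.42,0,0,0,0,0,0.2],[0.45,0,0,0,0,0,0.2],[0.48,0,0,0,0,0,0.2]]'
python3 -c "
from h import *
st()"
```

```text
clock: 7.5
position: [0.5737, -0.2046, 0.0679]
ee_rot: [0.675, 0.738, -0.0, 0.0]
ft_force: [0.8, -4.1, 0.6]
grip_width: 0.602
grasp_force: 0.0
t 7.5 board-pos [ 0.0092 -0.2198  0.0679] rot off deg [-0.01 -0.02 -0.13] F board [ 0.4  -4.19  0.61] w 0.6
```

```bash

python3 -m pendant '[[0.02,0,0,0,0,0,0.2],[0.03,0,0,0,0,0,0.2],[0.04,0,0,0,0,0,0.2],[0.05,0,0,0,0,0,0.2],[0.06,0,0,0,0,0,0.2],[0.06,0,0,0,0,0,0.2],[0.06,0,0,0,0,0,0.2],[0.06,0,0,0,0,0,0.2],[0.06,0,0,0,0,0,0.2],[0.06,0,0,0,0,0,0.2]]'
python3 - <<'E'
from h import *
st()
for c in("scene","side"):
    p,d=manip.camera(c);W=cloud(p,d,c)
    m=largest((abs(W[...,2]-.12)<.006)&(np.hypot(W[...,0]-.565,W[...,1]+.15)<.12))
    r=rect(m,W);print(r,Rb.inv().apply(np.r_[r[0],0]-B))
    P=Rb.inv().apply(W[m]-B);x=P[:,0];s=abs(x-np.median(x))<.03
    print("front y of top",np.percentile(P[s][:,1],98),"min",P[s][:,1].min(),"x",x.min(),x.max())
st()
E
```

```text
clock: 8.75
position: [0.5736, -0.2022, 0.0682]
ee_rot: [0.675, 0.738, 0.0, 0.001]
ft_force: [0.1, -5.6, 1.5]
grip_width: 0.602
grasp_force: 0.0
t 8.75 board-pos [ 0.0093 -0.2174  0.0682] rot off deg [-0.05 -0.05 -0.09] F board [-0.36 -5.61  1.54] w 0.6
(array([ 0.5655, -0.1421]), array([0.1129, 0.0946]), 4.85) [ 0.00639099 -0.1568364   0.        ]
front y of top -0.11235386301312181 min -0.20418241729041164 x -0.049960145789611644 0.06276888697877997
(array([ 0.5651, -0.1408]), array([0.1123, 0.0926]), 4.96) [ 0.00610466 -0.15550673  0.        ]
front y of top -0.11249599300560885 min -0.20183114735074498 x -0.050022410673327584 0.06223695015616513
t 8.85 board-pos [ 0.0093 -0.2174  0.0682] rot off deg [-0.05 -0.05 -0.1 ] F board [-0.01 -5.72  2.33] w 0.6
```

```bash

python3 -m pendant '[[-0.05,0,0,0,0,0,0.2],[-0.1,0,0,0,0,0,0.2],[-0.2,0,0,0,0,0,0.2],[-0.25,0,-0.1,0,0,0,0.2],[-0.25,0,-0.4,0,0,0,0.2],[-0.25,0,-0.7,0,0,0,0.2],[-0.25,0,-0.92,0,0,0,0.2],[-0.25,0,-0.92,0,0,0,0.2],[-0.25,0,-0.92,0,0,0,0.2],[-0.25,0,-0.92,0,0,0,0.2]]'
python3 - <<'E'
from h import *
st()
for c in("scene","side"):
    p,d=manip.camera(c);W=cloud(p,d,c)
    m=largest((abs(W[...,2]-.12)<.006)&(np.hypot(W[...,0]-.565,W[...,1]+.15)<.12))
    r=rect(m,W);print(r,Rb.inv().apply(np.r_[r[0],0]-B))
    P=Rb.inv().apply(W[m]-B);x=P[:,0];s=abs(x-np.median(x))<.03
    print("front",np.percentile(P[s][:,1],98),"slope z/y",np.polyfit(P[s][:,1],P[s][:,2],1))
E
```

```text
clock: 10.1
position: [0.5742, -0.2136, 0.1132]
ee_rot: [0.675, 0.738, -0.0, -0.0]
ft_force: [0.3, -0.3, -0.1]
grip_width: 0.6
grasp_force: 0.0
t 10.1 board-pos [ 0.0089 -0.2288  0.1132] rot off deg [ 0.05  0.02 -0.15] F board [ 0.26 -0.36 -0.09] w 0.6
(array([ 0.5659, -0.1438]), array([0.1126, 0.0916]), 5.03) [ 0.00664281 -0.15856457  0.        ]
front -0.11573919837805112 slope z/y [-0.00049285  0.1209861 ]
(array([ 0.5656, -0.1437]), array([0.1126, 0.0929]), 4.78) [ 0.00635256 -0.15843906  0.        ]
front -0.11566818414323046 slope z/y [-0.00658003  0.11944121]
```

The foot is flush and square against the edge, so next comes the tip.

```bash

python3 -m pendant '[[0.12,0,0,0,0,0,0.2],[0.2,0,0,0,0,0,0.2],[0.26,0,0,0,0,0,0.2],[0.32,0,0,0,0,0,0.2],[0.4,0,0,0,0,0,0.2],[0.48,0,0,0,0,0,0.2],[0.56,0,0,0,0,0,0.2],[0.64,0,0,0,0,0,0.2],[0.72,0,0,0,0,0,0.2],[0.8,0,0,0,0,0,0.2]]'
python3 - <<'E'
from h import *
st()
p,d=manip.camera("side");cv2.imwrite("pics/d2.png",p[:,:,::-1])
E
```

```text
clock: 11.45
position: [0.5719, -0.1774, 0.1157]
ee_rot: [0.676, 0.737, -0.0, 0.003]
ft_force: [0.4, -9.4, 9.0]
grip_width: 0.602
grasp_force: 5.6
t 11.45 board-pos [ 0.0097 -0.1925  0.1157] rot off deg [-0.21 -0.25  0.01] F board [-0.4  -9.35  8.97] w 0.6
```

View pics/d2.png

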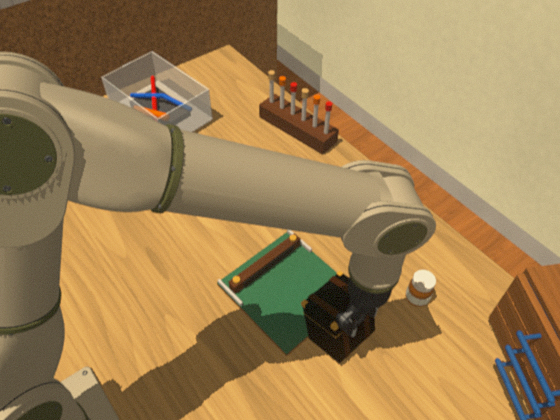

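The side picture shows the case tilting at (340,315), with the fingers behind it. The upward force comes from the face rubbing on the fingertips, so I'll follow its arc.

```bash

python3 -m pendant '[[0.04,0,-0.08,0,0,0,0.2],[0.12,0,-0.16,0,0,0,0.2],[0.21,0,-0.22,0,0,0,0.2],[0.3,0,-0.28,0,0,0,0.2],[0.38,0,-0.33,0,0,0,0.2],[0.46,0,-0.37,0,0,0,0.2],[0.54,0,-0.4,0,0,0,0.2],[0.62,0,-0.43,0,0,0,0.2],[0.7,0,-0.45,0,0,0,0.2],[0.78,0,-0.46,0,0,0,0.2]]'
python3 -c "
from h import *
st()"
```

```text
clock: 12.75
position: [0.5675, -0.1348, 0.1369]
ee_rot: [0.675, 0.738, 0.0, -0.0]
ft_force: [-0.8, -0.6, 0.4]
grip_width: 0.596
grasp_force: 0.7
t 12.75 board-pos [ 0.0091 -0.1497  0.1369] rot off deg [-0.01  0.01 -0.15] F board [-0.88 -0.56  0.4 ] w 0.6
```

Force is near zero, so the case is close to balance or already falling. I'll keep going gently.

```bash

python3 -m pendant '[[0.08,0,0,0,0,0,0.2],[0.16,0,0,0,0,0,0.2],[0.24,0,0,0,0,0,0.2],[0.32,0,0,0,0,0,0.2],[0.4,0,0,0,0,0,0.2],[0.4,0,0,0,0,0,0.2],[0.4,0,0,0,0,0,0.2],[0.4,0,0,0,0,0,0.2],[0.4,0,0,0,0,0,0.2],[0.4,0,0,0,0,0,0.2]]'
python3 - <<'E'
from h import *
st()
for c in ("scene","side"):
    p,d=manip.camera(c);cv2.imwrite(f"pics/{c}3.png",p[:,:,::-1]);W=cloud(p,d,c)
    m=largest((abs(W[...,2]-.102)<.006)&(np.hypot(W[...,0]-.555,W[...,1]+.05)<.12))
    r=rect(m,W);print(r,Rb.inv().apply(np.r_[r[0],0]-B),W[m][:,2].mean())
E
```

```text
clock: 14.0
position: [0.5657, -0.1153, 0.1368]
ee_rot: [0.675, 0.738, 0.0, -0.0]
ft_force: [-1.0, 0.4, 0.5]
grip_width: 0.603
grasp_force: 0.0
t 14.0 board-pos [ 0.0089 -0.1301  0.1368] rot off deg [-0.    0.   -0.14] F board [-0.99  0.44  0.45] w 0.6
(array([ 0.5603, -0.0797]), array([0.1115, 0.1226]), 4.68) [ 0.00659466 -0.09422044  0.        ] 0.10273123400353767
(array([ 0.5591, -0.0801]), array([0.1126, 0.1232]), 4.71) [ 0.00536462 -0.0945154   0.        ] 0.10224420516108784
```

View pics/side3.png

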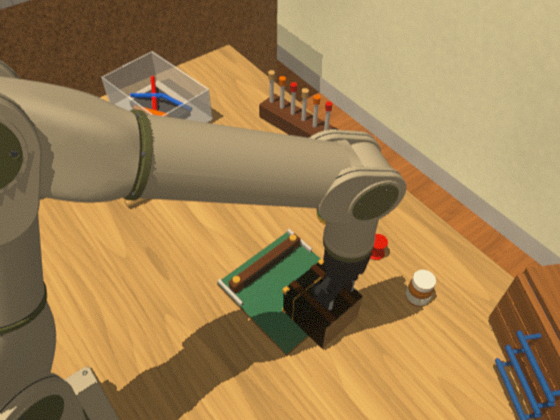

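The case lies flat on the board at about (322,300), its top at board y ≈ -34 mm. I'll move behind the base.

```bash

python3 -m pendant '[[-0.6,0,0,0,0,0,0.2],[-1.2,-0.05,0,0,0,0,0.2],[-1.4,-0.05,0.1,0,0,0,0.2],[-1.4,-0.05,0.7,0,0,0,0.2],[-1.4,-0.05,1.3,0,0,0,0.2],[-1.4,-0.05,1.63,0,0,0,0.2],[-1.2,-0.05,1.63,0,0,0,0.2],[-1,-0.05,1.63,0,0,0,0.2],[-0.85,-0.05,1.63,0,0,0,0.2],[-0.8,-0.05,1.63,0,0,0,0.2]]'
python3 -c "
from h import *
st()"
python3 -m pendant '[[0.06,0,0,0,0,0,0.2],[0.12,0,0,0,0,0,0.2],[0.18,0,0,0,0,0,0.2],[0.24,0,0,0,0,0,0.2],[0.32,0,0,0,0,0,0.2],[0.4,0,0,0,0,0,0.2],[0.5,0,0,0,0,0,0.2],[0.6,0,0,0,0,0,0.2],[0.7,0,0,0,0,0,0.2],[0.8,0,0,0,0,0,0.2]]'
python3 -c "
from h import *
st()"
```

```text
clock: 15.35
position: [0.5673, -0.1543, 0.056]
ee_rot: [0.675, 0.738, 0.001, 0.0]
ft_force: [-0.8, 0.2, 1.0]
grip_width: 0.598
grasp_force: 0.0
t 15.35 board-pos [ 0.0071 -0.1691  0.056 ] rot off deg [-0.07  0.02 -0.21] F board [-0.75  0.26  0.98] w 0.6
clock: 16.6
position: [0.5632, -0.115, 0.0553]
ee_rot: [0.675, 0.738, 0.0, -0.0]
ft_force: [-0.7, -2.5, 1.2]
grip_width: 0.603
grasp_force: 0.0
t 16.6 board-pos [ 0.0064 -0.1297  0.0553] rot off deg [-0.    0.01 -0.15] F board [-0.88 -2.43  1.21] w 0.6
```

```bash

python3 -m pendant '[[0.1,0,0,0,0,0,0.2],[0.2,0,0,0,0,0,0.2],[0.3,0,0,0,0,0,0.2],[0.4,0,0,0,0,0,0.2],[0.5,0,0,0,0,0,0.2],[0.6,0,0,0,0,0,0.2],[0.7,0,0,0,0,0,0.2],[0.76,0,0,0,0,0,0.2],[0.82,0,0,0,0,0,0.2],[0.88,0,0,0,0,0,0.2]]'
python3 -c "
from h import *
st()"
python3 -m pendant '[[0.03,0,0,0,0,0,0.2],[0.06,0,0,0,0,0,0.2],[0.09,0,0,0,0,0,0.2],[0.12,0,0,0,0,0,0.2],[0.15,0,0,0,0,0,0.2],[0.17,0,0,0,0,0,0.2],[0.19,0,0,0,0,0,0.2],[0.21,0,0,0,0,0,0.2],[0.23,0,0,0,0,0,0.2],[0.25,0,0,0,0,0,0.2]]'
python3 - <<'E'
from h import *
st()
c="scene";p,d=manip.camera(c);W=cloud(p,d,c);cv2.imwrite("pics/s4.png",p[:,:,::-1])
m=largest((abs(W[...,2]-.102)<.006)&(np.hypot(W[...,0]-.553,W[...,1]-.01)<.12))
r=rect(m,W);print(r,Rb.inv().apply(np.r_[r[0],0]-B))
E
```

```text
clock: 17.85
position: [0.5592, -0.0714, 0.0552]
ee_rot: [0.675, 0.738, -0.0, -0.0]
ft_force: [1.0, -3.1, 0.1]
grip_width: 0.6
grasp_force: 0.0
t 17.85 board-pos [ 0.0063 -0.0859  0.0552] rot off deg [ 0.01  0.   -0.14] F board [ 0.74 -3.14  0.13] w 0.6
clock: 19.1
position: [0.5582, -0.0591, 0.0553]
ee_rot: [0.675, 0.738, 0.0, -0.0]
ft_force: [0.2, -3.1, -0.5]
grip_width: 0.601
grasp_force: 0.0
t 19.1 board-pos [ 0.0063 -0.0735  0.0553] rot off deg [ 0.    0.01 -0.15] F board [-0.05 -3.07 -0.53] w 0.6
(array([0.555 , 0.0204]), array([0.103 , 0.1109]), 4.98) [0.00995169 0.00596355 0.        ]
```

```bash

python3 -m pendant '[[0.02,0,0,0,0,0,0.2],[0.04,0,0,0,0,0,0.2],[0.06,0,0,0,0,0,0.2],[0.07,0,0,0,0,0,0.2],[0.08,0,0,0,0,0,0.2],[0.09,0,0,0,0,0,0.2],[0.1,0,0,0,0,0,0.2],[0.11,0,0,0,0,0,0.2],[0.12,0,0,0,0,0,0.2],[0.12,0,0,0,0,0,0.2]]'
python3 -c "
from h import *
st()"
```

```text
clock: 20.4
position: [0.5576, -0.0546, 0.0554]
ee_rot: [0.676, 0.737, -0.0, 0.0]
ft_force: [-0.3, -7.9, -0.5]
grip_width: 0.602
grasp_force: 0.0
t 20.4 board-pos [ 0.0061 -0.069   0.0554] rot off deg [-0.   -0.07 -0.06] F board [-0.96 -7.8  -0.46] w 0.6
```

```bash

python3 -m pendant '[[0.005,0,0,0,0,0,0.2],[0.01,0,0,0,0,0,0.2],[0.015,0,0,0,0,0,0.2],[0.02,0,0,0,0,0,0.2],[0.02,0,0,0,0,0,0.2],[0.02,0,0,0,0,0,0.2],[0.02,0,0,0,0,0,0.2],[0.02,0,0,0,0,0,0.2],[0.02,0,0,0,0,0,0.2],[0.02,0,0,0,0,0,0.2]]'
python3 -c "
from h import *
st()"
```

```text
clock: 21.65
position: [0.5575, -0.0546, 0.0555]
ee_rot: [0.676, 0.737, -0.001, 0.001]
ft_force: [-0.6, -11.1, 0.6]
grip_width: 0.599
grasp_force: 0.0
t 21.65 board-pos [ 0.006  -0.0689  0.0555] rot off deg [-0.01 -0.12 -0.01] F board [ -1.59 -11.05   0.64] w 0.6
```

```bash

python3 -m pendant '[[0.01,0,0,0,0,0,0.2],[0.02,0,0,0,0,0,0.2],[0.02,0,0,0,0,0,0.2],[0.02,0,0,0,0,0,0.2],[0.02,0,0,0,0,0,0.2],[0.02,0,0,0,0,0,0.2],[0.02,0,0,0,0,0,0.2],[0.02,0,0,0,0,0,0.2],[0.02,0,0,0,0,0,0.2],[0.02,0,0,0,0,0,0.2]]'
python3 -c "
from h import *
st()"
python3 -m pendant '[[0,0,0,0,0,0,0.2],[0,0,0,0,0,0,0.2],[0,0,0,0,0,0,0.2],[0,0,0,0,0,0,0.2],[0,0,0,0,0,0,0.2],[0,0,0,0,0,0,0.2],[0,0,0,0,0,0,0.2],[0,0,0,0,0,0,0.2],[0,0,0,0,0,0,0.2],[0,0,0,0,0,0,0.2]]'
python3 -c "
from h import *
st()"
```

```text
clock: 22.9
position: [0.5575, -0.0545, 0.0557]
ee_rot: [0.676, 0.737, -0.001, 0.001]
ft_force: [-0.3, -13.6, 1.6]
grip_width: 0.597
grasp_force: 0.0
t 22.9 board-pos [ 0.0059 -0.0689  0.0557] rot off deg [-0.02 -0.18  0.02] F board [ -1.51 -13.48   1.63] w 0.6
clock: 24.15
position: [0.5574, -0.0545, 0.0556]
ee_rot: [0.676, 0.737, -0.001, 0.001]
ft_force: [-0.4, -14.1, 1.1]
grip_width: 0.601
grasp_force: 0.0
t 24.15 board-pos [ 0.0059 -0.0689  0.0556] rot off deg [-0.02 -0.18  0.02] F board [ -1.63 -13.98   1.1 ] w 0.6
```

```bash

python3 -m pendant '[[0,0,0,0,0,0,0.2],[0,0,0,0,0,0,0.2],[0,0,0,0,0,0,0.2],[-0.03,0,0,0,0,0,0.2],[-0.06,0,0,0,0,0,0.2],[-0.1,0,0,0,0,0,0.2],[-0.14,0,0,0,0,0,0.2],[-0.25,0,0,0,0,0,0.2],[-0.6,0,0,0,0,0,0.2],[-1.2,0,0,0,0,0,0.2]]'
python3 -m pendant '[[0,0,0,0,0,0,0.2],[-0.5,0,-0.5,0,0,0,0.2],[-1,0,-1.2,0,0,0,0.2],[-1,0,-2,0,0,0,0.2],[-1,0,-3,0,0,0,0.2],[-1,0,-3,0,0,0,0.2],[-1,0,-3,0,0,0,0.2],[-1,0,-3,0,0,0,0.2],[-1,0,-3,0,0,0,0.2],[-1,0,-3,0,0,0,0.2]]'
python3 - <<'E'
from h import *
st()
for c in("scene","side"):
    p,d=manip.camera(c);W=cloud(p,d,c);cv2.imwrite(f"pics/{c}5.png",p[:,:,::-1])
    m=largest((abs(W[...,2]-.102)<.006)&(np.hypot(W[...,0]-.553,W[...,1]-.02)<.12))
    r=rect(m,W);print(r,Rb.inv().apply(np.r_[r[0],0]-B))
E
```

```text
clock: 25.4
position: [0.5631, -0.1115, 0.0553]
ee_rot: [0.674, 0.738, 0.0, -0.0]
ft_force: [0.3, -0.8, -0.5]
grip_width: 0.599
grasp_force: 0.0
clock: 26.65
position: [0.5671, -0.1607, 0.2048]
ee_rot: [0.675, 0.738, -0.0, -0.0]
ft_force: [-0.5, 1.0, -0.6]
grip_width: 0.6
grasp_force: 0.0
t 26.65 board-pos [ 0.0064 -0.1755  0.2048] rot off deg [ 0.05  0.01 -0.15] F board [-0.45  1.05 -0.62] w 0.6
(array([0.5514, 0.0184]), array([0.1126, 0.1237]), 5.98) [0.00619254 0.00428164 0.        ]
(array([0.5506, 0.0181]), array([0.112 , 0.1225]), 4.73) [0.00536964 0.00405178 0.        ]
```

View pics/scene5.png

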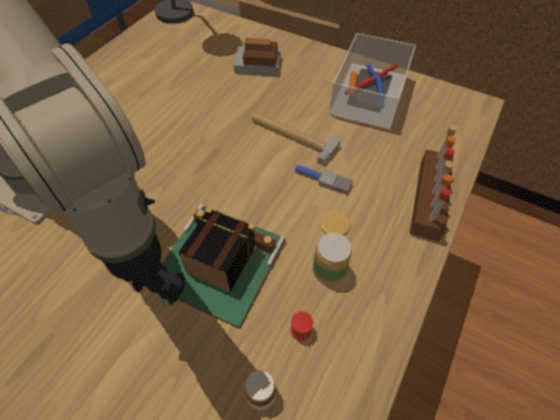

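The scene picture shows the case lying at (218,250), its top against the bar and the gripper clear. I'll hand it in.

```bash
python3 -c "
from workcell import manip
print(manip.hand_in())"
```

```text
the job is handed in; nothing more can be done
None
```

The job is handed in (the judge's result was not shown): the case lies on its side on the board with its top against the fence bar, after about 14 N of push held for over two seconds, and the gripper is clear.

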